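Fit three circuit boards with their heatsinks

TASK

Fit the heatsinks to the three circuit boards, each on the chip it is sized for: the large black one on the green board, the middle-sized silver one on the blue board and the small gold one on the red board. Lower each onto the grey thermal pad of the big chip, without dropping it, so that it lies flat and centred, with its fins running along the length of the board for the airflow, and let go. Leave the fan, transformer, capacitor and solder reel among them where they are.

Things in the scene. Friction and masses are not known exactly. Their poses are not given: they have to be found in the camera images.
- sink_black: black finned heatsink, 50 x 50 mm, 25 mm tall, about 75 g, loose on the bench, fins up. Origin: centre of its flat underside. x runs along the straight fins, y across them, z up. Grip it across y on the two outermost fins (50 mm apart). Belongs on the 35 mm chip of the green board.
- sink_silver: silver (bare aluminium) finned heatsink, 40 x 40 mm, 22 mm tall, about 45 g, loose on the bench, fins up. Origin: centre of its flat underside. x runs along the straight fins, y across them, z up. Grip it across y on the two outermost fins (40 mm apart). Belongs on the 27 mm chip of the blue board.
- sink_gold: gold finned heatsink, 30 x 30 mm, 20 mm tall, about 25 g, loose on the bench, fins up. Origin: centre of its flat underside. x runs along the straight fins, y across them, z up. Grip it across y on the two outermost fins (30 mm apart). Belongs on the 19 mm chip of the red board.
- board_green: green circuit board in a fixed holder. Origin: on the bench under the centre of its one big square chip (35 mm, black with grey thermal pad); pad top 18 mm above origin. Board top 14 mm above bench; x (its length) spans -49 to 61 mm, y -42 to 42. End rails 19 mm high, 8 mm past each end. Parts up to 8 mm tall only in the last 16 mm of each end. Takes the black 50 mm heatsink.
- board_blue: blue circuit board in a fixed holder. Origin: on the bench under the centre of its one big square chip (27 mm, black with grey thermal pad); pad top 18 mm above origin. Board top 14 mm above bench; x (its length) spans -63 to 47 mm, y -42 to 42. End rails 19 mm high, 8 mm past each end. Parts up to 8 mm tall only in the last 16 mm of each end. Takes the silver 40 mm heatsink.
- board_red: red circuit board in a fixed holder. Origin: on the bench under the centre of its one big square chip (19 mm, black with grey thermal pad); pad top 18 mm above origin. Board top 14 mm above bench; x (its length) spans -46 to 64 mm, y -42 to 42. End rails 19 mm high, 8 mm past each end. Parts up to 8 mm tall only in the last 16 mm of each end. Takes the gold 30 mm heatsink.
- fan: small black cooling fan, 40 x 40 x 20 mm, a square frame with a round hub, lying flat among the heatsinks. Origin: centre of its underside. Not part of the job: leave it where it stands.
- transformer: small ferrite transformer, 36 x 30 mm, 30 mm tall, dark grey core with a yellow winding. Origin: centre of its underside. Not part of the job: leave it where it stands.
- capacitor: dark blue capacitor can standing upright, 30 mm diameter, 40 mm tall, bare metal top; easily tipped. Origin: centre of its underside. Not part of the job: leave it where it stands.
- solder_reel: white-flanged reel of solder standing on end, 52 mm diameter, 42 mm tall. Origin: centre of its underside. Not part of the job: leave it where it stands.

How it is judged:
By the outcome, as a careful person would: the job done as asked, in the order asked, and still so for the second after the job is handed in, with the robot touching nothing.
It also fails if it takes over 80 s, if anything falls off the work surface, if the arm or the gripper's body presses on something with over 40 N, if the wrist force passes 120 N, or if a joint passes its speed limit or range.

ROBOT

A 6-joint arm with a two-finger parallel gripper is mounted at the origin on the work surface. World frame = base frame: x ahead of the robot, y to its left, z up, the work surface at z = 0. Lengths are in m, angles in rad, forces in N, time in s.
With the tool pointing down it reaches from about 0.3 to 0.775 m from the base axis. Payload 14.6 kg.
Tool frame: the origin (TCP) lies midway between the tips of the shut fingers; the grasp point (between the pads) lies 19 mm behind it (robot.tcp_to_grasp is the z of the grasp point in the tool frame, in m); z points along the fingers, y is the line along which they close (so a half turn about z gives the same grasp; the last joint's range is limited). The gripper opens to 94 mm and grips with 3 to 60 N. Pads are 16 mm wide; open, the fingers measure 119 mm over their backs; the gripper's body (75 mm by 177 mm) begins 78 mm behind the grasp point.
Start: joints at [-0.067, 0.3, 1.521, -0, 1.321, -0.067], TCP at [0.55, -0, 0.181] pointing down, gripper open.
Joint ranges: [-3.03, 3.03], [-0.79, 2.21], [0.23, 2.52], [-1.04, 4.18], [0, 3.07], [-2.55, 2.55]. Speed limits (rad/s): [2.22, 2.22, 2.57, 3.14, 3.14, 3.14].

INTERFACE

Orientations are given as a unit quaternion [x, y, z, w].
In Python, from workcell import robot, optics, nets gives the robot as it stands.
- The arm moves only by the tool step_arm, never from a script. Its arguments are lists of equal length, an entry for each row: "hand": the finger opening in m, from 0 to 0.094; "offset": the shift along the tool's x, y, z in m, a list of three; "delta_rot": the turn, a rotation vector about the tool's x, y, z in degrees, a list of three. In form: {"hand": [hand, ...], "offset": [[tx, ty, tz], ...], "delta_rot": [[rx, ry, rz], ...]}. A call has 1 to 12 rows; each row shifts and turns the commanded pose from where the row before left it, along the tool's axes as they then stand; what a row does not reach is not made up. A row lasts 1/12 s, in which the tool goes at most 41.7 mm and 7.16 degrees, less where a joint would pass 70% of its speed; a pose out of reach is approached as far as the arm can. A call with a gripper value outside its range is refused whole. The fingers move at their own pace and stop on an object; the grip force is fixed at half the most. Time passes only in rows, so rows that do not move let the fingers close. It gives the time, the measured TCP pose, the force, the opening and the grip force at its end, in the units of the state.
- robot.sense(): the state, without advancing time (a new reading comes with each control period).
- optics.get_image(name): name is "scene" or "side" or "wrist"; returns a dict with "color" (480x640x3 uint8, blue, green, red), "fov_y" (degrees; the focal length in pixels is half the picture's height over the tangent of half this angle, whatever the lens; pixels are square), "cx", "cy" (the principal point, pixels), "pose" (4x4, takes a point from camera to world coordinates); the wrist camera has in their place "tool_from_camera" (4x4, takes a point from camera to tool coordinates, whose origin is the TCP and whose axes are the flange's). Camera axes: x right, y up, looking along -z (the intrinsics and any distortion apply to the point x, -y, -z); pixel columns grow to the right and rows downward; lengths in m; the calibration is good to about 2 mm. A picture is of the moment at which its call begins: read the wrist's pose just before it. There is no depth.
- robot.close_job(): hands the job in; it is judged then, once.
Trained networks look in a picture, given as the dict that the camera call returned (one of the last four; its "shot" number tells which), for a name from the list of things; names that differ only in an ending like _2 or _b are one class to them, and where a whole thing is asked for, a point or a joint stands for the part that bears it (a point fixed in the world has none). Each returns a list of dicts, best first, with "score" (0 to 1); they miss things now and then, are a little off and sometimes report something else, mostly with a low value. They report only what shows in the picture. A call takes as long as a camera call.
- nets.spot_in(thing, picture): "position" ([x, y, z] in m, in world coordinates, good to about 4 mm: the middle of the surface that is visible of it).
- nets.silhouettes(thing, picture): "mask" (480x640 bool, what is visible of it).
The state is a dict: "time_s": time; "joints": joint angles; "qd": joint speeds; "effort": joint torques, N m; "tool_pos": TCP position; "eef_rot": TCP orientation; "contact_force": force on the tool from outside, world axes, zero at the start; "moment": the same for the moment, N m; "finger_gap": finger opening in m; "gripper_force": force on a finger pad.
Only numpy, scipy, OpenCV 4.12 (cv2) and the standard library are available. Lean on these libraries where they do the work, as an engineer would, in place of code of your own. Each camera call takes 0.05 s, during which the arm holds its last target. There are 200 camera calls.

## Working session

There is one attempt and no reset: what is moved stays moved. The work goes in short steps, Python scripts to look and compute and a tool call to move; the robot and the scene stay as the last step left them, time stands still between calls to the robot, and variables do not carry over. Pictures are saved under pics/ and viewed, at most 14 in all, crops included, and the job is handed in when it is done.

Besides the shell and the picture viewer there is one more tool, called after ">>>" by a JSON object that holds its "op" and its "data". step_arm: Moves the arm, as the interface text tells. Its arguments: {"type":"object","properties":{"hand":{"type":"array"},"offset":{"type":"array"},"delta_rot":{"type":"array"}},"required":["hand","offset","delta_rot"]}

```bash
mkdir -p pics; ls
python3 - <<'E'
from workcell import robot,optics,nets
import cv2,numpy as np
for n in ("scene","side","wrist"):
    p=optics.get_image(n); cv2.imwrite(f"pics/{n}0.png",p["color"])
    print(n,[k for k in p],p["fov_y"],p["cx"],p["cy"])
    for k in p:
        if k not in("color","pose","fov_y"): print(k,p[k])
    for t in "sink_black sink_silver sink_gold board_green board_blue board_red fan transformer capacitor solder_reel".split():
        r=nets.spot_in(t,p)
        print(t,[(np.round(d["position"],3).tolist(),round(d["score"],2)) for d in r[:2]])
print(robot.sense(),robot.tcp_to_grasp)
E
```

```text
pics
scene ['color', 'fov_y', 'cx', 'cy', 'pose', 'shot'] 45.409466722390064 327.6467392828352 241.99198084772362
cx 327.6467392828352
cy 241.99198084772362
shot 1
sink_black [([0.418, 0.168, 0.005], 0.78)]
sink_silver [([0.448, -0.158, 0.007], 0.87)]
sink_gold [([0.354, 0.298, 0.018], 0.51)]
board_green [([0.58, 0.279, 0.014], 0.81)]
board_blue [([0.608, 0.001, 0.014], 0.88), ([0.65, 0.148, 0.039], 0.64)]
board_red [([0.592, -0.317, 0.016], 0.63)]
fan [([0.372, -0.303, 0.016], 0.98), ([0.635, -0.16, 0.04], 0.46)]
transformer [([0.467, -0.022, 0.022], 0.81)]
capacitor [([0.635, -0.162, 0.037], 0.89)]
solder_reel [([0.648, 0.15, 0.042], 0.59)]
side ['color', 'fov_y', 'cx', 'cy', 'pose', 'shot'] 50.01775786623538 317.54681263063634 244.58255754103797
cx 317.54681263063634
cy 244.58255754103797
shot 2
sink_black [([0.41, 0.179, 0.023], 0.58), ([0.565, 0.288, 0.013], 0.19)]
sink_silver [([0.44, -0.147, 0.023], 0.75)]
sink_gold [([0.347, 0.311, 0.021], 0.55)]
board_green [([0.564, 0.288, 0.013], 0.94)]
board_blue [([0.602, 0.01, 0.013], 0.6)]
board_red [([0.602, -0.31, 0.012], 0.77)]
fan 
[... 1157 characters left out ...]
ints': array([-6.66168789e-02,  2.99893246e-01,  1.52104560e+00, -2.82676304e-05,
        1.32068349e+00, -6.66099203e-02]), 'qd': array([-0.00085619, -0.00030246,  0.00032525, -0.0025519 ,  0.00042606,
       -0.00126173]), 'effort': array([ 5.34439096e-04, -5.31660998e+01, -3.52916050e+01,  7.08851684e-02,
        2.13304313e-02, -9.97287884e-05]), 'tool_pos': array([ 5.49974344e-01, -1.86145831e-05,  1.80629978e-01]), 'eef_rot': array([ 7.07106767e-01,  7.07106795e-01, -2.00793546e-05, -2.15327755e-06]), 'contact_force': array([-0.98007178,  0.93972666, -0.28757743]), 'moment': array([-0.02490254, -0.00259705, -0.01956402]), 'gripper_force': 0.0, 'finger_gap': 0.09399636965469253} -0.0188
```

View pictures.

View pics/scene0.png

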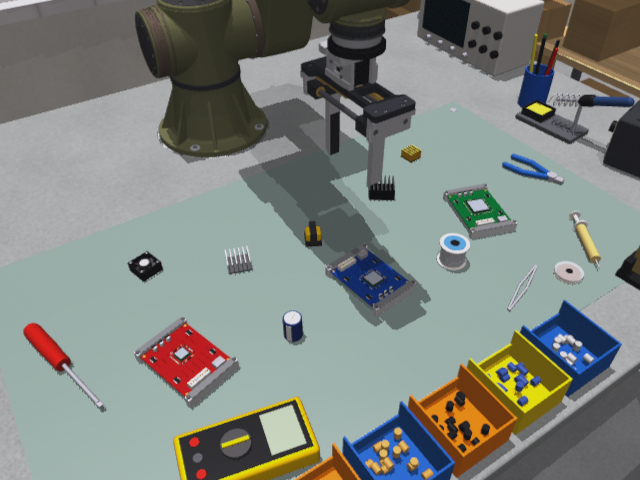

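View pics/wrist0.png

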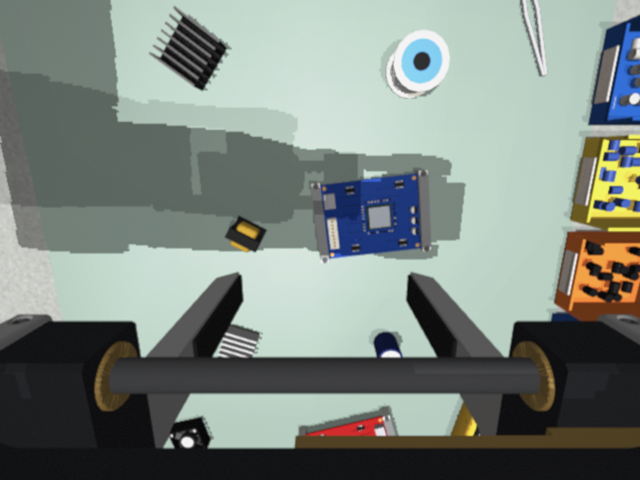

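View pics/side0.png

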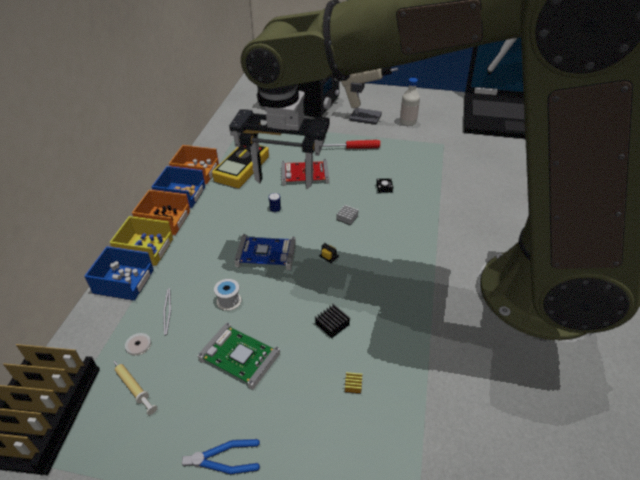

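The heatsinks, boards and obstacles match the network positions. In the wrist image, black is at (190,48), silver at (238,345) and the blue board's pad at (379,215). The black fins run from upper left to lower right. I'll move over the black one.

>>> {"op": "step_arm", "data": {"hand": [0.08,0.08,0.08,0.08,0.08,0.08,0.08,0.08], "offset": [[0.029,-0.023,0],[0.029,-0.023,0],[0.029,-0.023,0],[0.029,-0.023,0],[0.028,-0.022,0],[0.028,-0.022,0],[0,0,0],[0,0,0]], "delta_rot": [[0,0,0],[0,0,0],[0,0,0],[0,0,0],[0,0,0],[0,0,0],[0,0,0],[0,0,0]]}}

```text
time_s: 2.32
tool_pos: [0.4135, 0.173, 0.181]
eef_rot: [0.706, 0.708, 0.0, 0.0]
contact_force: [0.2, -0.7, -0.6]
finger_gap: 0.0803
gripper_force: 0.0
```

```bash
cat > h.py <<'E'
from workcell import robot,optics,nets
import cv2,numpy as np
from scipy.spatial.transform import Rotation as R
from scipy.optimize import minimize
def shot(save=None,cam="wrist"):
    s=robot.sense(); p=optics.get_image(cam)
    if cam=="wrist":
        T=np.eye(4);T[:3,:3]=R.from_quat(s["eef_rot"]).as_matrix();T[:3,3]=s["tool_pos"]
        p["W"]=T@p["tool_from_camera"]
    else: p["W"]=p["pose"]
    if save: cv2.imwrite("pics/"+save,p["color"])
    return s,p
def proj(p,P):
    W=p["W"]; c=(np.asarray(P)-W[:3,3])@W[:3,:3]
    f=240/np.tan(np.radians(p["fov_y"]/2))
    return np.c_[p["cx"]+f*c[:,0]/-c[:,2],p["cy"]-f*c[:,1]/-c[:,2]]
def unproj(p,uv,z):
    uv=np.atleast_2d(uv);f=240/np.tan(np.radians(p["fov_y"]/2));W=p["W"]
    d=np.c_[(uv[:,0]-p["cx"])/f,-(uv[:,1]-p["cy"])/f,-np.ones(len(uv))]@W[:3,:3].T
    return W[:3,3]+d*((z-W[2,3])/d[:,2])[:,None]
def place(q,pts):
    c,s=np.cos(q[2]),np.sin(q[2]);pts=np.asarray(pts,float)
    return np.c_[q[0]+c*pts[:,0]-s*pts[:,1],q[1]+s*pts[:,0]+c*pts[:,1],pts[:,2]]
def box(x0,x1,y0,y1,z0,z1): return [(x,y,z) for x in(x0,x1) for y in(y0,y1) for z in(z0,z1)]
def fit(p,mask,pts,q0):
    """convex hull of projected pts against mask; returns x,y,yaw,IoU"""
    m=mask.astype(np.uint8)*255
    def cost(v):
        q=[q0[0]+v[0]/1e3,q0[1]+v[1]/1e3,v[2]/30]
        h=cv2.convexHull(proj(p,place(q,pts)).astype(np.float32))
        a=np.zeros_like(m);cv2.fillConvexPoly(a,np.round(h*16).astype(np.int32),255,cv2.LINE_AA,4)
        return -np.minimum(a,m).sum(dtype=float)/np.maximum(a,m).sum(dtype=float)
    best=None
    for y in np.radians(np.arange(-90,90,15)):
        r=minimize(cost,[0,0,y*30],method="Nelder-Mead",options=dict(initial_simplex=np.array([[0,0,y*30],[4,0,y*30],[0,4,y*30],[0,0,y*30+4]]),xatol=.02,fatol=1e-5))
        if best is None or r.fun<best.fun: best=r
    v=best.x; return np.array([q0[0]+v[0]/1e3,q0[1]+v[1]/1e3,v[2]/30]),-best.fun
SINK={"sink_black":(50,25),"sink_silver":(40,22),"sink_gold":(30,20)}
LEN={"board_green":(-49,61),"board_blue":(-63,47),"board_red":(-46,64)}
def find(p,t):
    r=nets.silhouettes(t,p)
    if not r: print(t,"none");return None
    m=r[0]["mask"]; v,u=np.nonzero(m); c=unproj(p,[u.mean(),v.mean()],.012)[0]
    if t in SINK: a,h=SINK[t];a/=2e3;pts=box(-a,a,-a,a,0,h/1e3)
    else:
        a,b=LEN[t];pts=[]
        for (s,e,z) in((a-8,a,19),(b,b+8,19)): pts+=[(x/1e3,y/1e3,w/1e3) for x in(s,e) for y in(-42,42) for w in(0,z)]
    q,i=fit(p,m,pts,c)
    print(t,np.round(q[:2],4),"yaw",round(np.degrees(q[2]),1),"IoU",round(i,3),"score",round(r[0]["score"],2),"px",int(u.mean()),int(v.mean()))
    return q
def overlay(p,q,pts,im,col=(0,0,255)):
    h=cv2.convexHull(proj(p,place(q,pts)).astype(np.float32)).astype(np.int32);cv2.polylines(im,[h],True,col,1)
E
python3 - <<'E'
from h import *
s,p=shot("w1.png"); print(s["time_s"],s["tool_pos"],s["finger_gap"])
q=find(p,"sink_black"); find(p,"board_green"); find(p,"sink_gold")
im=p["color"].copy(); overlay(p,q,box(-.025,.025,-.025,.025,0,.025),im); overlay(p,q,box(-.025,.025,-.025,.025,.0249,.025),im,(0,255,0));cv2.imwrite("pics/w1o.png",im)
s,p=shot("s1.png","scene")
for t in list(SINK)+list(LEN): find(p,t)
E
```

```text
2.3167 [0.41345664 0.17298927 0.18099163] 0.08025730324225831
sink_black [0.4154 0.1728] yaw -126.6 IoU 0.915 score 0.72 px 325 221
board_green [0.5677 0.2867] yaw -17.9 IoU 0.958 score 0.89 px 477 113
sink_gold [0.3524 0.3026] yaw -81.7 IoU 0.839 score 0.93 px 264 97
sink_black [0.4148 0.1728] yaw -39.2 IoU 0.625 score 0.91 px 380 189
sink_silver [ 0.4428 -0.1602] yaw -108.5 IoU 0.763 score 0.63 px 237 261
sink_gold [0.3506 0.3028] yaw -62.6 IoU 0.8 score 0.48 px 410 152
board_green [0.5663 0.2877] yaw -18.2 IoU 0.874 score 0.85 px 479 210
board_blue [0.6106 0.0056] yaw 6.9 IoU 0.875 score 0.79 px 370 278
board_red [ 0.5788 -0.3218] yaw 16.7 IoU 0.912 score 0.62 px 186 360
```

View pics/w1o.png

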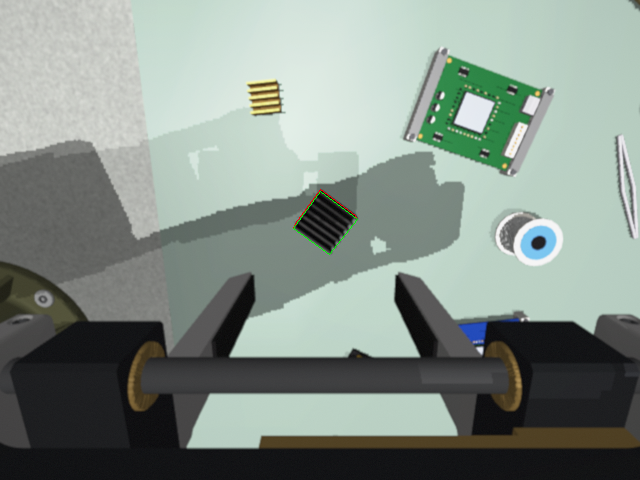

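The overlay fits the black sink at (325,221), with fins running from upper left to lower right, so yaw is about -36.6°. The green pad is at (475,112) and gold is at (264,97). Next I'll turn and descend for a close look.

>>> {"op": "step_arm", "data": {"hand": [0.08,0.08,0.08,0.08,0.08,0.08,0.08,0.08,0.08,0.08,0.08], "offset": [[0,0.002,0],[0,0,0.01],[0,0,0.01],[0,0,0.01],[0,0,0.01],[0,0,0.01],[0,0,0.01],[0,0,0.01],[0,0,0.01],[0,0,0],[0,0,0]], "delta_rot": [[0,0,0],[0,0,-6.7],[0,0,-6.7],[0,0,-6.7],[0,0,-6.7],[0,0,-6.7],[0,0,-6.7],[0,0,-6.7],[0,0,-6.7],[0,0,0],[0,0,0]]}}

```text
time_s: 3.78
tool_pos: [0.4159, 0.172, 0.1006]
eef_rot: [0.314, 0.949, -0.0, -0.0]
contact_force: [-0.3, -0.4, -0.2]
finger_gap: 0.0801
gripper_force: 0.0
```

```bash
cat >> h.py <<'E'
def tool_delta(s,x,y,yawy):
    """shift in tool x,y and turn about tool z (deg) to bring TCP over x,y with tool y at world angle yawy (rad, mod pi)"""
    M=R.from_quat(s["eef_rot"]).as_matrix(); d=np.array([x,y,s["tool_pos"][2]])-s["tool_pos"]
    cur=np.arctan2(M[1,1],M[0,1]); t=(yawy-cur+np.pi/2)%np.pi-np.pi/2
    print("shift tool mm",np.round(1e3*M.T@d,1),"turn z",round(-np.degrees(t),2),"tool y now",round(np.degrees(cur),2),"tilt z",np.round(M[:,2],4),"pos",np.round(s["tool_pos"],4),"t",s["time_s"],"j6",round(s["joints"][5],2))
E
python3 - <<'E'
from h import *
s,p=shot("w2.png")
q=find(p,"sink_black")
im=p["color"].copy(); overlay(p,q,box(-.025,.025,-.025,.025,0,.025),im); overlay(p,q,box(-.025,.025,-.025,.025,.0249,.025),im,(0,255,0));cv2.imwrite("pics/w2o.png",im)
tool_delta(s,q[0],q[1],np.radians(53.4))
E
```

```text
sink_black [0.416 0.173] yaw -35.7 IoU 0.901 score 0.69 px 324 236
shift tool mm [ 0.6  0.9 -0. ] turn z -0.01 tool y now 53.39 tilt z [-7.e-04 -2.e-04 -1.e+00] pos [0.4159 0.172  0.1006] t 3.7833 j6 -0.62
```

View pics/w2o.png

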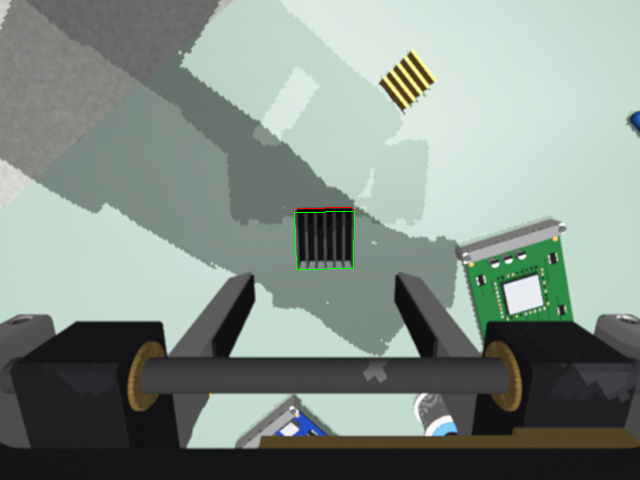

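The fins are now vertical in the image at (324,240), midway between the fingers. I'll go down and grip.

>>> {"op": "step_arm", "data": {"hand": [0.08,0.08,0.08,0.08,0.08,0.08,0.04,0.04,0.04,0.04,0.04,0.04], "offset": [[0.0006,0.0009,0.02],[0,0,0.025],[0,0,0.025],[0,0,0.02],[0,0,0.0075],[0,0,0],[0,0,0],[0,0,0],[0,0,0],[0,0,0],[0,0,0],[0,0,0]], "delta_rot": [[0,0,0],[0,0,0],[0,0,0],[0,0,0],[0,0,0],[0,0,0],[0,0,0],[0,0,0],[0,0,0],[0,0,0],[0,0,0],[0,0,0]]}}

```text
time_s: 4.88
tool_pos: [0.4162, 0.1732, 0.0035]
eef_rot: [0.312, 0.95, 0.0, 0.0]
contact_force: [0.3, 0.4, 0.3]
finger_gap: 0.0434
gripper_force: 0.0
```

Run:
```python
from h import *
s,p=shot("w3.png")
q=find(p,"sink_black"); print(s["finger_gap"],s["gripper_force"])
```

```text
sink_black [0.4159 0.1731] yaw -35.7 IoU 0.834 score 0.74 px 323 272
0.04342431749884655 0.0
```

View pics/w3.png

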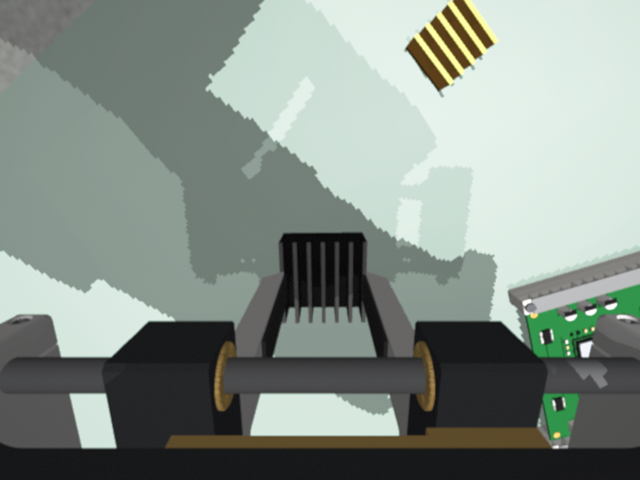

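The fingers are at the sink's sides but show no grip force yet. I'll command them further closed.

>>> {"op": "step_arm", "data": {"hand": [0.0,0.0,0.0,0.0,0.0,0.0], "offset": [[0,0,0],[0,0,0],[0,0,0],[0,0,0],[0,0,0],[0,0,0]], "delta_rot": [[0,0,0],[0,0,0],[0,0,0],[0,0,0],[0,0,0],[0,0,0]]}}

```text
time_s: 5.48
tool_pos: [0.4161, 0.1731, 0.0031]
eef_rot: [0.312, 0.95, 0.0, -0.0]
contact_force: [-0.8, 0.6, 0.1]
finger_gap: 0.0033
gripper_force: 0.0
```

Run:
```python
from h import *
s,p=shot("w4.png")
q=find(p,"sink_black"); print(s["finger_gap"],s["gripper_force"])
```

```text
sink_black [0.4153 0.1732] yaw -36.3 IoU 0.65 score 0.72 px 322 265
0.003273073606123921 0.0
```

View pics/w4.png

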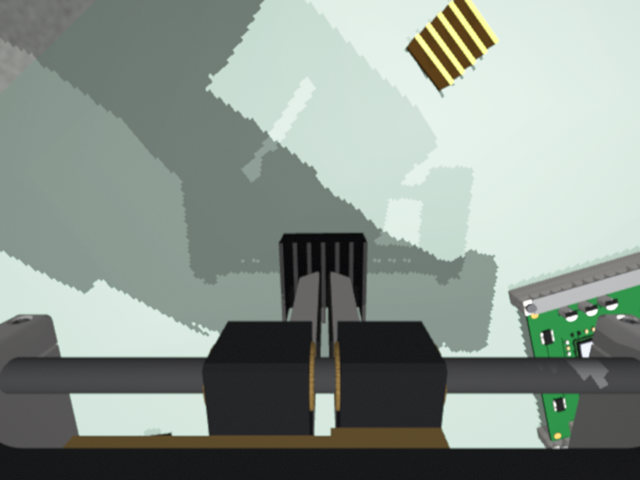

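The fingers closed above the sink without touching it, so the tips are higher than I assumed. I'll check from the fixed cameras.

Run:
```python
from h import *
o=[]
for c in("scene","side"):
    s,p=shot(None,c); im=p["color"].copy()
    t=s["tool_pos"]; uv=proj(p,[t,t+[0,0,.0188],t+[0,0,.0188+.078]]); print(c,uv.round(),t)
    for a,col in zip(uv,((0,0,255),(0,255,0),(255,0,255))): im[int(round(a[1])),int(round(a[0]))]=col
    u,v=uv[0].astype(int); o.append(cv2.resize(im[v-70:v+30,u-50:u+50],(400,400),interpolation=cv2.INTER_NEAREST))
cv2.imwrite("pics/c1.png",np.hstack(o))
```

```text
scene [[381. 190.]
 [382. 183.]
 [384. 149.]] [0.41604872 0.17309146 0.00314357]
side [[332. 323.]
 [332. 317.]
 [332. 290.]] [0.41602701 0.1730622  0.00313976]
```

View pics/c1.png

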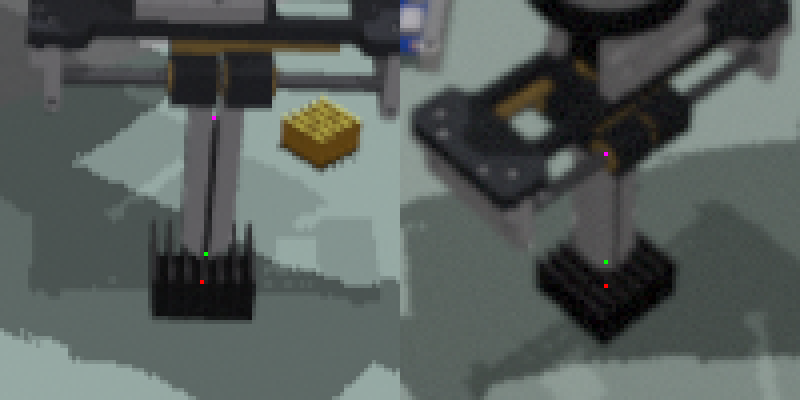

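Both views show the tips near the green dot, about 22 mm behind the reported TCP and just above the sink top. I'll open, go 17 mm lower, and watch the force.

>>> {"op": "step_arm", "data": {"hand": [0.07,0.07,0.07,0.07,0.07,0.07,0.07,0.07,0.07,0.07,0.07,0.07], "offset": [[0,0,0],[0,0,0],[0,0,0],[0,0,0],[0,0,0],[0,0,0],[0,0,0],[0,0,0],[0,0,0.003],[0,0,0.003],[0,0,0.003],[0,0,0]], "delta_rot": [[0,0,0],[0,0,0],[0,0,0],[0,0,0],[0,0,0],[0,0,0],[0,0,0],[0,0,0],[0,0,0],[0,0,0],[0,0,0],[0,0,0]]}}

```text
time_s: 6.68
tool_pos: [0.4157, 0.173, -0.0066]
eef_rot: [0.312, 0.95, -0.0, -0.0]
contact_force: [-0.7, -0.2, -0.1]
finger_gap: 0.0695
gripper_force: 0.0
```

>>> {"op": "step_arm", "data": {"hand": [0.07,0.07,0.07,0.07], "offset": [[0,0,0.003],[0,0,0.003],[0,0,0.002],[0,0,0]], "delta_rot": [[0,0,0],[0,0,0],[0,0,0],[0,0,0]]}}

```text
time_s: 7.02
tool_pos: [0.4158, 0.173, -0.0143]
eef_rot: [0.312, 0.95, -0.0, -0.0]
contact_force: [0.1, 0.2, -0.4]
finger_gap: 0.0701
gripper_force: 0.0
```

Run:
```python
from h import *
s,p=shot("w5.png"); print(s["tool_pos"],s["finger_gap"],s["contact_force"]); q=find(p,"sink_black")
o=[cv2.resize(p["color"][200:350,220:420],(400,300))]
for c in("scene","side"):
    _,k=shot(None,c); u,v=proj(k,[s["tool_pos"]+[0,0,.02]])[0].astype(int)
    o.append(cv2.resize(k["color"][v-30:v+30,u-20-20:u+40],(400,300),interpolation=cv2.INTER_CUBIC))
o.append(np.zeros_like(o[0]))
cv2.imwrite("pics/c2.png",np.vstack([np.hstack(o[:2]),np.hstack(o[2:])]))
```

```text
[ 0.41581269  0.17297817 -0.01432026] 0.0700967641570023 [ 0.10913795  0.16539393 -0.41029004]
sink_black [0.416  0.1728] yaw -35.1 IoU 0.854 score 0.94 px 323 283
```

View pics/c2.png

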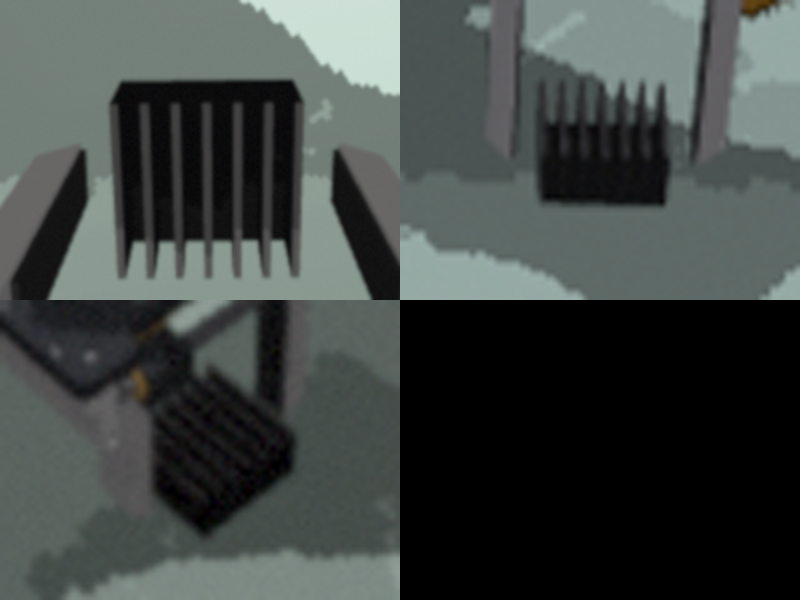

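The fins are now between the fingers, and the tips sit at about mid-height on the sink. I'll go 3 mm lower, close and lift.

>>> {"op": "step_arm", "data": {"hand": [0.07,0.07,0.0,0.0,0.0,0.0,0.0,0.0,0.0], "offset": [[0,0,0.003],[0,0,0],[0,0,0],[0,0,0],[0,0,0],[0,0,0],[0,0,0],[0,0,0],[0,0,0]], "delta_rot": [[0,0,0],[0,0,0],[0,0,0],[0,0,0],[0,0,0],[0,0,0],[0,0,0],[0,0,0],[0,0,0]]}}

```text
time_s: 7.97
tool_pos: [0.4161, 0.1731, -0.0168]
eef_rot: [0.312, 0.95, 0.0, 0.0]
contact_force: [0.3, 0.1, -0.1]
finger_gap: 0.0497
gripper_force: 30.0
```

Gripped at 49.7 mm with 30 N. I'll lift and move to a standoff that leaves the green pad in view.

>>> {"op": "step_arm", "data": {"hand": [0,0,0,0,0,0,0,0], "offset": [[0,0,-0.01],[0,0,-0.03],[0,0,-0.035],[0,0,-0.035],[0,0,-0.03],[0,0,0],[0,0,0],[0,0,0]], "delta_rot": [[0,0,0],[0,0,0],[0,0,0],[0,0,0],[0,0,0],[0,0,-6.2],[0,0,-6.2],[0,0,-6.3]]}}

```text
time_s: 8.63
tool_pos: [0.4161, 0.1731, 0.1244]
eef_rot: [0.151, 0.989, 0.0, 0.001]
contact_force: [-0.0, 0.1, -1.2]
finger_gap: 0.0497
gripper_force: 30.0
```

>>> {"op": "step_arm", "data": {"hand": [0,0,0,0,0,0,0,0,0,0], "offset": [[-0.0245,0.0193,0],[-0.0245,0.0193,0],[-0.0245,0.0193,0],[-0.0245,0.0193,0],[-0.0245,0.0193,0],[-0.0245,0.0193,0],[-0.0245,0.0193,0],[-0.0245,0.0193,0],[0,0,0],[0,0,0]], "delta_rot": [[0,0,0],[0,0,0],[0,0,0],[0,0,0],[0,0,0],[0,0,0],[0,0,0],[0,0,0],[0,0,0],[0,0,0]]}}

```text
time_s: 9.47
tool_pos: [0.6498, 0.2606, 0.1222]
eef_rot: [0.154, 0.988, -0.0, -0.001]
contact_force: [-0.6, 0.7, -1.5]
finger_gap: 0.0495
gripper_force: 30.0
```

```bash
cat >> h.py <<'E'
def pad(p,t,q,size):
    """bright grey pad near the board origin q: centre and yaw on plane z=.018, from the largest square blob"""
    uv=proj(p,place(q,box(-.03,.03,-.03,.03,.018,.018))); m=np.zeros((480,640),np.uint8)
    cv2.fillConvexPoly(m,cv2.convexHull(uv.astype(np.float32)).astype(np.int32),1)
    c=p["color"].astype(int); g=(c.max(2)-c.min(2)<35)&(c.min(2)>110)&(m>0)
    n,l,st,ce=cv2.connectedComponentsWithStats(g.astype(np.uint8),connectivity=4)
    i=1+np.argmax(st[1:,4]); k,_=cv2.findContours((l==i).astype(np.uint8),cv2.RETR_EXTERNAL,cv2.CHAIN_APPROX_NONE)
    w=unproj(p,k[0][:,0].astype(float),.018)[:,:2]; (cx,cy),(a,b),an=cv2.minAreaRect((w*1e4).astype(np.float32))
    an=(np.radians(an)-q[2]+np.pi/4)%(np.pi/2)-np.pi/4+q[2]
    print("pad",t,"at",round(cx/1e4,4),round(cy/1e4,4),"mm",round(a/10,1),round(b/10,1),"yaw",round(np.degrees(an),1),"px",ce[i].round())
    return cx/1e4,cy/1e4
E
python3 - <<'E'
from h import *
s,p=shot("w6.png"); q=find(p,"board_green"); c=pad(p,"g",q,35); find(p,"sink_black")
tool_delta(s,c[0],c[1],q[2]+np.pi/2)
E
```

```text
board_green [0.5677 0.2882] yaw -18.4 IoU 0.971 score 0.73 px 325 139
pad g at 0.5671 0.2885 mm 32.5 31.9 yaw -17.8 px [326. 136.]
sink_black [0.6962 0.257 ] yaw -51.0 IoU 0.367 score 0.79 px 324 285
shift tool mm [87.3  1.4  0.1] turn z 0.66 tool y now 72.3 tilt z [-1.6e-03 -6.0e-04 -1.0e+00] pos [0.6498 0.2606 0.1222] t 9.4667 j6 -0.93
```

View pics/w6.png

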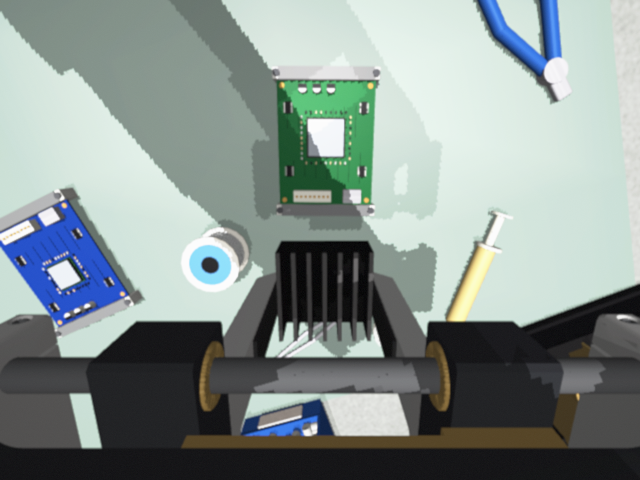

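The green board's pad is at (326,136), aligned with the held sink at (324,285). I'll move over it and descend to 13 mm above the pad.

>>> {"op": "step_arm", "data": {"hand": [0,0,0,0,0,0,0,0,0,0,0], "offset": [[0.0223,0.0014,0],[0.025,0,0],[0.025,0,0],[0.015,0,0],[0,0,0.02],[0,0,0.028],[0,0,0.028],[0,0,0.02],[0,0,0.012],[0,0,0],[0,0,0]], "delta_rot": [[0,0,0.4],[0,0,0],[0,0,0],[0,0,0],[0,0,0],[0,0,0],[0,0,0],[0,0,0],[0,0,0],[0,0,0],[0,0,0]]}}

```text
time_s: 10.53
tool_pos: [0.5672, 0.2889, 0.0162]
eef_rot: [0.157, 0.988, 0.0, 0.0]
contact_force: [-0.2, -0.4, -0.4]
finger_gap: 0.0495
gripper_force: 30.0
```

Run:
```python
from h import *
s,p=shot("w7.png"); tool_delta(s,.5671,.2884,np.radians(71.9)); print(s["contact_force"])
```

```text
shift tool mm [-0.1 -0.5 -0. ] turn z -0.0 tool y now 71.9 tilt z [ 6.e-04  3.e-04 -1.e+00] pos [0.5672 0.2889 0.0162] t 10.5333 j6 -0.84
[-0.1661963  -0.43883583 -0.36621079]
```

>>> {"op": "step_arm", "data": {"hand": [0,0,0,0,0,0,0,0,0], "offset": [[0,-0.0005,0.004],[0,0,0.004],[0,0,0.003],[0,0,0.002],[0,0,0.001],[0,0,0.0005],[0,0,0.0003],[0,0,0],[0,0,0]], "delta_rot": [[0,0,0],[0,0,0],[0,0,0],[0,0,0],[0,0,0],[0,0,0],[0,0,0],[0,0,0],[0,0,0]]}}

```text
time_s: 11.33
tool_pos: [0.5669, 0.2883, 0.0012]
eef_rot: [0.157, 0.988, -0.0, -0.0]
contact_force: [-5.7, -3.3, 9.4]
finger_gap: 0.0496
gripper_force: 30.0
```

Contact at 9 N. I'll release and lift.

>>> {"op": "step_arm", "data": {"hand": [0.062,0.062,0.062,0.062,0.062,0.062,0.062,0.062,0.062,0.062,0.062], "offset": [[0,0,0],[0,0,0],[0,0,0],[0,0,0],[0,0,0],[0,0,-0.01],[0,0,-0.03],[0,0,-0.035],[0,0,-0.035],[0,0,-0.03],[0,0,0]], "delta_rot": [[0,0,0],[0,0,0],[0,0,0],[0,0,0],[0,0,0],[0,0,0],[0,0,0],[0,0,0],[0,0,0],[0,0,0],[0,0,0]]}}

```text
time_s: 12.25
tool_pos: [0.5692, 0.2894, 0.1482]
eef_rot: [0.157, 0.988, 0.003, 0.004]
contact_force: [1.0, 0.4, 0.8]
finger_gap: 0.062
gripper_force: 0.0
```

Run:
```python
from h import *
s,p=shot("w8.png"); r=nets.silhouettes("sink_black",p); m=r[0]["mask"]; v,u=np.nonzero(m)
pts=box(-.025,.025,-.025,.025,.018,.043); q,i=fit(p,m,pts,unproj(p,[u.mean(),v.mean()],.03)[0]); print(q,np.degrees(q[2]),i)
find(p,"board_green")
tool_delta(s,.443,-.150,np.radians(72))
o=p["color"].copy(); overlay(p,q,pts,o); cv2.imwrite("pics/w8o.png",o[100:400,150:500])
```

```text
[ 0.56671153  0.28862397 -1.86602214] -106.91519296842681 0.890321594015433
board_green [0.568  0.2885] yaw -18.1 IoU 0.722 score 0.85 px 321 227
shift tool mm [ -16.6 -456.9   -3. ] turn z -0.1 tool y now 71.9 tilt z [ 0.0094  0.0041 -0.9999] pos [0.5692 0.2894 0.1482] t 12.25 j6 -0.84
```

View pics/w8o.png

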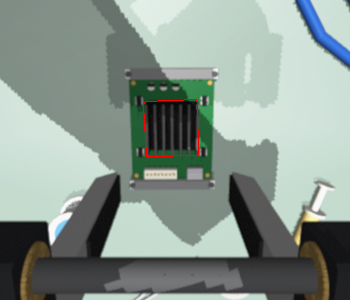

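The black sink sits flat and centred on the green board, fins along its length (crop centre 173,128). Next, silver.

>>> {"op": "step_arm", "data": {"hand": [0.07,0.07,0.07,0.07,0.07,0.07,0.07,0.07,0.07,0.07,0.07,0.07], "offset": [[-0.0014,-0.02,0],[-0.0015,-0.038,0],[-0.0015,-0.041,0],[-0.0015,-0.041,0],[-0.0015,-0.041,0],[-0.0015,-0.041,0],[-0.0015,-0.041,0],[-0.0015,-0.041,0],[-0.0015,-0.041,0],[-0.0015,-0.041,0],[-0.0015,-0.041,0],[-0.0015,-0.03,0]], "delta_rot": [[0,0,0],[0,0,0],[0,0,0],[0,0,0],[0,0,0],[0,0,0],[0,0,0],[0,0,0],[0,0,0],[0,0,0],[0,0,0],[0,0,0]]}}

```text
time_s: 13.4
tool_pos: [0.4401, -0.1537, 0.1392]
eef_rot: [0.158, 0.987, 0.0, -0.001]
contact_force: [0.3, 0.2, -0.5]
finger_gap: 0.0698
gripper_force: 0.0
```

>>> {"op": "step_arm", "data": {"hand": [0.07,0.07], "offset": [[0,0,0],[0,0,0]], "delta_rot": [[0,0,0],[0,0,0]]}}

```text
time_s: 13.57
tool_pos: [0.4411, -0.1523, 0.1393]
eef_rot: [0.159, 0.987, 0.0, -0.001]
contact_force: [-0.9, 0.5, -0.8]
finger_gap: 0.0701
gripper_force: 0.0
```

Run:
```python
from h import *
s,p=shot("w9.png"); q=find(p,"sink_silver"); a=find(p,"board_blue"); pad(p,"b",a,27)
tool_delta(s,q[0],q[1],q[2])
tool_delta(s,q[0],q[1],q[2]+np.pi/2)
o=p["color"].copy(); overlay(p,q,box(-.02,.02,-.02,.02,0,.022),o); cv2.imwrite("pics/w9o.png",o[50:400])
```

```text
sink_silver none
board_blue [0.6107 0.0089] yaw 10.4 IoU 0.48 score 0.9 px 502 293
pad b at 0.5775 0.0312 mm 2.1 4.8 yaw -9.5 px [531. 297.]Traceback (most recent call last):
  File "<stdin>", line 3, in <module>
TypeError: 'NoneType' object is not subscriptable
```

Run:
```python
from h import *
for i in range(3):
    s,p=shot(f"w10_{i}.png"); q=find(p,"sink_silver")
    if q is not None: break
if q is None:
    q=np.array([.443,-.15,0]); print("fallback")
else:
    tool_delta(s,q[0],q[1],q[2]); tool_delta(s,q[0],q[1],q[2]+np.pi/2)
o=p["color"].copy(); overlay(p,q,box(-.02,.02,-.02,.02,0,.022),o); o=cv2.resize(o[130:330,190:460],(540,400)); cv2.imwrite("pics/w10o.png",o)
```

```text
sink_silver [ 0.4427 -0.159 ] yaw -19.3 IoU 0.868 score 0.57 px 315 230
shift tool mm [-3.3 -7.9 -0. ] turn z -88.71 tool y now 71.96 tilt z [-1.1e-03  6.0e-04 -1.0e+00] pos [ 0.442  -0.1505  0.1398] t 13.7167 j6 -1.66
shift tool mm [-3.3 -7.9 -0. ] turn z 1.29 tool y now 71.96 tilt z [-1.1e-03  6.0e-04 -1.0e+00] pos [ 0.442  -0.1505  0.1398] t 13.7167 j6 -1.66
```

View pics/w10o.png

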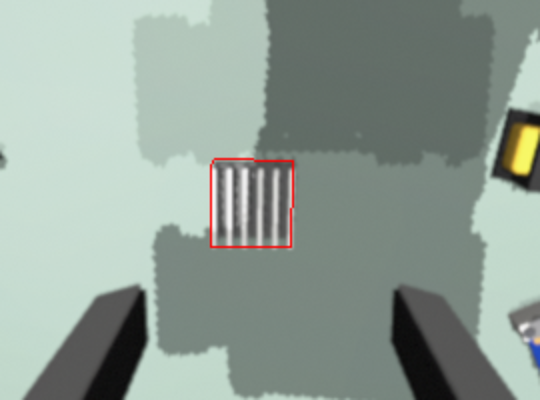

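The silver sink's fins are vertical in the crop at (252,203) and the fit is good. I'll centre on it, go down and refine.

>>> {"op": "step_arm", "data": {"hand": [0.06,0.06,0.06,0.06,0.06,0.06,0.06], "offset": [[-0.0033,-0.0079,0],[0,0,0.02],[0,0,0.02],[0,0,0.02],[0,0,0.015],[0,0,0],[0,0,0]], "delta_rot": [[0,0,1.3],[0,0,0],[0,0,0],[0,0,0],[0,0,0],[0,0,0],[0,0,0]]}}

```text
time_s: 14.4
tool_pos: [0.4426, -0.16, 0.0653]
eef_rot: [0.169, 0.986, 0.0, -0.001]
contact_force: [0.5, 0.4, 0.3]
finger_gap: 0.06
gripper_force: 0.0
```

Run:
```python
from h import *
for i in range(3):
    s,p=shot(f"w11_{i}.png"); q=find(p,"sink_silver")
    if q is not None: tool_delta(s,q[0],q[1],q[2]+np.pi/2)
```

```text
sink_silver [ 0.4429 -0.1591] yaw -108.4 IoU 0.88 score 0.68 px 325 247
shift tool mm [0.1 0.9 0. ] turn z 88.97 tool y now 70.58 tilt z [-1.e-03  5.e-04 -1.e+00] pos [ 0.4426 -0.16    0.0653] t 14.4 j6 -1.66
sink_silver [ 0.4422 -0.159 ] yaw -18.5 IoU 0.872 score 0.59 px 324 245
shift tool mm [ 1.5  0.9 -0. ] turn z -0.93 tool y now 70.59 tilt z [ 1.2e-03 -6.0e-04 -1.0e+00] pos [ 0.4433 -0.1603  0.0664] t 14.5 j6 -1.66
sink_silver [ 0.4424 -0.1592] yaw -108.1 IoU 0.82 score 0.78 px 325 244
shift tool mm [ 1.1  0.8 -0. ] turn z 88.71 tool y now 70.59 tilt z [ 1.6e-03 -8.0e-04 -1.0e+00] pos [ 0.4433 -0.1603  0.0664] t 14.6 j6 -1.66
```

>>> {"op": "step_arm", "data": {"hand": [0.06,0.06,0.06,0.06,0.06,0.06,0.06,0.06], "offset": [[0.0009,0.0009,0.015],[0,0,0.025],[0,0,0.02],[0,0,0.012],[0,0,0.007],[0,0,0.004],[0,0,0],[0,0,0]], "delta_rot": [[0,0,-1],[0,0,0],[0,0,0],[0,0,0],[0,0,0],[0,0,0],[0,0,0],[0,0,0]]}}

```text
time_s: 15.37
tool_pos: [0.4425, -0.1591, -0.017]
eef_rot: [0.16, 0.987, -0.0, 0.0]
contact_force: [0.1, 0.2, -0.3]
finger_gap: 0.0599
gripper_force: 0.0
```

>>> {"op": "step_arm", "data": {"hand": [0,0,0,0,0,0,0], "offset": [[0,0,0],[0,0,0],[0,0,0],[0,0,0],[0,0,0],[0,0,0],[0,0,0]], "delta_rot": [[0,0,0],[0,0,0],[0,0,0],[0,0,0],[0,0,0],[0,0,0],[0,0,0]]}}

```text
time_s: 15.95
tool_pos: [0.4424, -0.159, -0.0172]
eef_rot: [0.16, 0.987, -0.0, 0.0]
contact_force: [-1.1, 0.4, 6.7]
finger_gap: 0.0399
gripper_force: 30.0
```

Run:
```python
from h import *
for i in range(2):
    s,p=shot(f"w12_{i}.png"); q=find(p,"sink_silver")
    if q is not None: tool_delta(s,q[0],q[1],q[2]+np.pi/2)
```

```text
sink_silver [ 0.4432 -0.1589] yaw -19.3 IoU 0.843 score 0.65 px 324 286
shift tool mm [-0.8  0.4  0. ] turn z 0.85 tool y now 71.6 tilt z [ 6.e-04 -2.e-04 -1.e+00] pos [ 0.4424 -0.159  -0.0172] t 15.95 j6 -1.67
sink_silver [ 0.4428 -0.1588] yaw -108.5 IoU 0.854 score 0.92 px 324 286
shift tool mm [-0.4  0.3  0. ] turn z -89.88 tool y now 71.6 tilt z [ 5.e-04 -2.e-04 -1.e+00] pos [ 0.4423 -0.159  -0.0173] t 16.05 j6 -1.67
```

Silver gripped at 39.9 mm with 30 N. I'll lift, turn, and go to the blue standoff.

>>> {"op": "step_arm", "data": {"hand": [0,0,0,0,0,0,0,0,0,0], "offset": [[0,0,-0.01],[0,0,-0.03],[0,0,-0.035],[0,0,-0.035],[0,0,-0.03],[0,0,0],[0,0,0],[0,0,0],[0,0,0],[0,0,0]], "delta_rot": [[0,0,0],[0,0,0],[0,0,0],[0,0,0],[0,0,0],[0,0,-6.7],[0,0,-6.7],[0,0,-6.7],[0,0,-6.7],[0,0,0]]}}

```text
time_s: 16.98
tool_pos: [0.442, -0.1589, 0.1229]
eef_rot: [-0.076, 0.997, -0.0, 0.0]
contact_force: [-0.5, 0.2, -1.0]
finger_gap: 0.04
gripper_force: 30.0
```

>>> {"op": "step_arm", "data": {"hand": [0,0,0,0,0,0,0,0,0,0,0,0], "offset": [[-0.0276,0.014,0],[-0.0276,0.014,0],[-0.0276,0.014,0],[-0.0276,0.014,0],[-0.0276,0.014,0],[-0.0276,0.014,0],[-0.0276,0.014,0],[-0.0276,0.014,0],[-0.0276,0.014,0],[-0.0276,0.014,0],[0,0,0],[0,0,0]], "delta_rot": [[0,0,0],[0,0,0],[0,0,0],[0,0,0],[0,0,0],[0,0,0],[0,0,0],[0,0,0],[0,0,0],[0,0,0],[0,0,0],[0,0,0]]}}

```text
time_s: 17.98
tool_pos: [0.6948, 0.0208, 0.1215]
eef_rot: [-0.072, 0.997, 0.0, -0.001]
contact_force: [0.1, -0.3, 0.1]
finger_gap: 0.0399
gripper_force: 30.0
```

Run:
```python
from h import *
for i in range(2):
    s,p=shot(f"w13_{i}.png"); q=find(p,"board_blue"); c=pad(p,"b",q,27)
    tool_delta(s,c[0],c[1],q[2]+np.pi/2)
```

```text
board_blue [0.5956 0.0047] yaw -173.2 IoU 0.972 score 0.77 px 322 125
pad b at 0.6113 0.0063 mm 23.5 22.1 yaw -172.5 px [321. 140.]
shift tool mm [84.7 -2.3  0.1] turn z 1.52 tool y now 98.27 tilt z [-0.0014  0.     -1.    ] pos [0.6948 0.0208 0.1215] t 17.9833 j6 -1.74
board_blue [0.6117 0.0065] yaw 6.7 IoU 0.963 score 0.57 px 323 126
pad b at 0.6109 0.0063 mm 22.8 22.8 yaw 7.6 px [322. 141.]
shift tool mm [84.2 -1.1  0.1] turn z 1.6 tool y now 98.26 tilt z [-7.e-04 -1.e-04 -1.e+00] pos [0.6941 0.0195 0.1223] t 18.0833 j6 -1.74
```

>>> {"op": "step_arm", "data": {"hand": [0,0,0,0,0,0,0,0,0,0,0,0], "offset": [[0.0246,-0.0011,0],[0.025,0,0],[0.02,0,0],[0.015,0,0],[0,0,0],[0,0,0.02],[0,0,0.028],[0,0,0.028],[0,0,0.02],[0,0,0.012],[0,0,0],[0,0,0]], "delta_rot": [[0,0,0],[0,0,0],[0,0,0],[0,0,0],[0,0,1.3],[0,0,0],[0,0,0],[0,0,0],[0,0,0],[0,0,0],[0,0,0],[0,0,0]]}}

```text
time_s: 19.18
tool_pos: [0.6115, 0.0062, 0.0149]
eef_rot: [-0.061, 0.998, -0.0, 0.0]
contact_force: [-0.3, 0.1, 0.2]
finger_gap: 0.0398
gripper_force: 30.0
```

Run:
```python
from h import *
s=robot.sense(); tool_delta(s,.6106,.0063,np.radians(97)); print(s["contact_force"])
```

```text
shift tool mm [ 0.9  0.2 -0. ] turn z 0.05 tool y now 97.05 tilt z [ 3.e-04  0.e+00 -1.e+00] pos [0.6115 0.0062 0.0149] t 19.1833 j6 -1.74
[-0.25790038  0.06070822  0.23907061]
```

>>> {"op": "step_arm", "data": {"hand": [0,0,0,0,0,0,0,0,0], "offset": [[0.0008,0.0002,0.004],[0,0,0.004],[0,0,0.003],[0,0,0.0015],[0,0,0.0007],[0,0,0.0005],[0,0,0.0003],[0,0,0],[0,0,0]], "delta_rot": [[0,0,0],[0,0,0],[0,0,0],[0,0,0],[0,0,0],[0,0,0],[0,0,0],[0,0,0],[0,0,0]]}}

```text
time_s: 19.93
tool_pos: [0.6104, 0.0066, 0.0008]
eef_rot: [-0.062, 0.998, -0.0, 0.0]
contact_force: [-3.7, 0.4, 4.5]
finger_gap: 0.0399
gripper_force: 30.0
```

>>> {"op": "step_arm", "data": {"hand": [0.052,0.052,0.052,0.052,0.052,0.052,0.052,0.052,0.052,0.052,0.052], "offset": [[0,0,0],[0,0,0],[0,0,0],[0,0,0],[0,0,0],[0,0,-0.01],[0,0,-0.03],[0,0,-0.035],[0,0,-0.035],[0,0,-0.03],[0,0,0]], "delta_rot": [[0,0,0],[0,0,0],[0,0,0],[0,0,0],[0,0,0],[0,0,0],[0,0,0],[0,0,0],[0,0,0],[0,0,0],[0,0,0]]}}

```text
time_s: 20.85
tool_pos: [0.6128, 0.0065, 0.148]
eef_rot: [-0.062, 0.998, -0.001, 0.005]
contact_force: [0.2, -0.6, 1.0]
finger_gap: 0.0519
gripper_force: 0.0
```

```bash
cat >> h.py <<'E'
def check(p,t):
    r=nets.silhouettes(t,p)
    if not r: print("none");return
    a,h=SINK[t];a/=2e3;m=r[0]["mask"];v,u=np.nonzero(m)
    q,i=fit(p,m,box(-a,a,-a,a,.018,.018+h/1e3),unproj(p,[u.mean(),v.mean()],.03)[0]);print("placed",t,q[:2].round(4),"yaw",np.degrees(q[2]).round(1),"IoU",round(i,3),"px",u.mean().round(),v.mean().round())
E
python3 - <<'E'
from h import *
s,p=shot("w14.png"); check(p,"sink_silver"); find(p,"sink_gold"); tool_delta(s,.352,.3026,np.radians(97))
E
```

```text
placed sink_silver [0.6107 0.007 ] yaw -81.4 IoU 0.89 px 325.0 226.0
sink_gold [0.644 0.171] yaw -81.6 IoU 0.42 score 0.47 px 465 271
shift tool mm [222.2 326.1  -2.8] turn z 0.1 tool y now 97.1 tilt z [ 1.010e-02 -5.000e-04 -9.999e-01] pos [0.6128 0.0065 0.148 ] t 20.85 j6 -1.74
```

Silver is placed at (0.6107, 0.007) with yaw about 8°, which matches the board. Gold is next.

>>> {"op": "step_arm", "data": {"hand": [0.052,0.052,0.052,0.052,0.052,0.052,0.052,0.052,0.052,0.052,0.052,0.052], "offset": [[0.0185,0.0272,0],[0.0185,0.0272,0],[0.0185,0.0272,0],[0.0185,0.0272,0],[0.0185,0.0272,0],[0.0185,0.0272,0],[0.0185,0.0272,0],[0.0185,0.0272,0],[0.0185,0.0272,0],[0.0185,0.0272,0],[0.0185,0.0272,0],[0.0185,0.0269,0]], "delta_rot": [[0,0,0],[0,0,0],[0,0,0],[0,0,0],[0,0,0],[0,0,0],[0,0,0],[0,0,0],[0,0,0],[0,0,0],[0,0,0],[0,0,0]]}}

```text
time_s: 22.0
tool_pos: [0.3479, 0.3033, 0.1392]
eef_rot: [-0.062, 0.998, -0.001, -0.001]
contact_force: [0.8, 0.5, 0.3]
finger_gap: 0.0522
gripper_force: 0.0
```

>>> {"op": "step_arm", "data": {"hand": [0.052,0.052,0.052,0.052], "offset": [[0,0,0.03],[0,0,0.03],[0,0,0],[0,0,0]], "delta_rot": [[0,0,0],[0,0,0],[0,0,0],[0,0,0]]}}

```text
time_s: 22.33
tool_pos: [0.3488, 0.302, 0.0793]
eef_rot: [-0.062, 0.998, -0.001, -0.002]
contact_force: [-0.3, -0.1, 0.8]
finger_gap: 0.0521
gripper_force: 0.0
```

Run:
```python
from h import *
for i in range(3):
    s,p=shot(f"w15_{i}.png"); q=find(p,"sink_gold")
    if q is not None: tool_delta(s,q[0],q[1],q[2]+np.pi/2)
o=p["color"].copy(); overlay(p,q,box(-.015,.015,-.015,.015,0,.02),o); o=cv2.resize(o[130:330,190:460],(540,400)); cv2.imwrite("pics/w15o.png",o)
```

```text
sink_gold [0.3512 0.3033] yaw -85.8 IoU 0.849 score 0.69 px 325 246
shift tool mm [-2.5  1.  -0. ] turn z -87.07 tool y now 97.1 tilt z [-0.0034 -0.0026 -1.    ] pos [0.3488 0.302  0.0793] t 22.3333 j6 -1.06
sink_gold [0.3513 0.3036] yaw -84.2 IoU 0.843 score 0.84 px 325 242
shift tool mm [-1.1  0.7  0. ] turn z -88.71 tool y now 97.07 tilt z [ 5.e-04  3.e-04 -1.e+00] pos [0.3503 0.3028 0.0814] t 22.4333 j6 -1.06
sink_gold [0.3516 0.3031] yaw 4.9 IoU 0.843 score 0.74 px 324 242
shift tool mm [-1.1  0.1  0. ] turn z 2.18 tool y now 97.06 tilt z [ 0.0015  0.0011 -1.    ] pos [0.3505 0.3029 0.0817] t 22.5333 j6 -1.06
```

View pics/w15o.png

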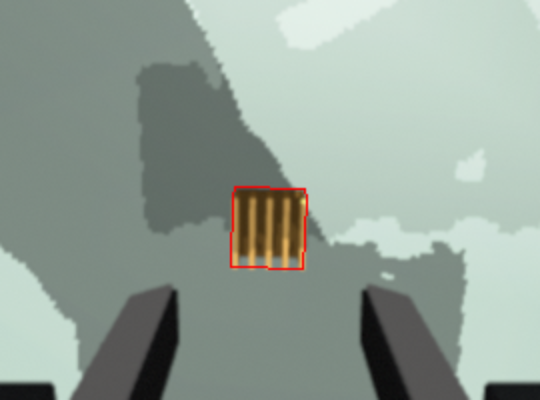

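The gold fins are vertical in the crop at (269,228), between the fingers. I'll descend and grip.

>>> {"op": "step_arm", "data": {"hand": [0.052,0.052,0.052,0.052,0.052,0.052,0.052,0.052,0.052], "offset": [[-0.0011,0.0005,0],[0,0,0.02],[0,0,0.025],[0,0,0.025],[0,0,0.015],[0,0,0.01],[0,0,0.0035],[0,0,0],[0,0,0]], "delta_rot": [[0,0,1.8],[0,0,0],[0,0,0],[0,0,0],[0,0,0],[0,0,0],[0,0,0],[0,0,0],[0,0,0]]}}

```text
time_s: 23.38
tool_pos: [0.3513, 0.3037, -0.0173]
eef_rot: [-0.046, 0.999, 0.0, 0.001]
contact_force: [-0.5, -0.1, 0.4]
finger_gap: 0.0521
gripper_force: 0.0
```

>>> {"op": "step_arm", "data": {"hand": [0,0,0,0,0,0,0], "offset": [[0,0,0],[0,0,0],[0,0,0],[0,0,0],[0,0,0],[0,0,0],[0,0,0]], "delta_rot": [[0,0,0],[0,0,0],[0,0,0],[0,0,0],[0,0,0],[0,0,0],[0,0,0]]}}

```text
time_s: 23.97
tool_pos: [0.351, 0.3035, -0.0177]
eef_rot: [-0.046, 0.999, 0.0, 0.0]
contact_force: [-1.4, -0.7, 6.6]
finger_gap: 0.0299
gripper_force: 30.0
```

Run:
```python
from h import *
for i in range(2):
    s,p=shot(f"w16_{i}.png"); q=find(p,"sink_gold")
    if q is not None: tool_delta(s,q[0],q[1],q[2]+np.pi/2)
s,p=shot("s2.png","side"); find(p,"board_red"); s,p=shot("s3.png","scene"); find(p,"board_red")
```

```text
sink_gold [0.3519 0.3037] yaw -83.8 IoU 0.84 score 0.73 px 324 287
shift tool mm [-1.   0.1  0. ] turn z 89.07 tool y now 95.3 tilt z [ 5.e-04  4.e-04 -1.e+00] pos [ 0.351   0.3035 -0.0177] t 23.9667 j6 -1.03
sink_gold [0.3518 0.3036] yaw -84.2 IoU 0.861 score 0.92 px 324 287
shift tool mm [-0.8  0.   0. ] turn z 89.49 tool y now 95.3 tilt z [ 5.e-04  4.e-04 -1.e+00] pos [ 0.351   0.3035 -0.0177] t 24.0667 j6 -1.03
board_red [ 0.5796 -0.322 ] yaw 15.8 IoU 0.762 score 0.8 px 304 171
board_red [ 0.5788 -0.3216] yaw 15.6 IoU 0.926 score 0.81 px 186 360
```

Gold gripped at 29.9 mm with 30 N. I'll go to the red standoff.

>>> {"op": "step_arm", "data": {"hand": [0,0,0,0,0,0,0,0], "offset": [[0,0,-0.01],[0,0,-0.03],[0,0,-0.035],[0,0,-0.035],[0,0,-0.03],[0,0,0],[0,0,0],[0,0,0]], "delta_rot": [[0,0,0],[0,0,0],[0,0,0],[0,0,0],[0,0,0],[0,0,-5.3],[0,0,-5.4],[0,0,0]]}}

```text
time_s: 25.03
tool_pos: [0.3508, 0.3034, 0.1228]
eef_rot: [-0.141, 0.99, 0.0, 0.001]
contact_force: [0.2, 0.3, -1.2]
finger_gap: 0.0296
gripper_force: 30.0
```

>>> {"op": "step_arm", "data": {"hand": [0,0,0,0,0,0,0,0,0,0], "offset": [[-0.0071,-0.033,0],[-0.0071,-0.033,0],[-0.0071,-0.033,0],[-0.0071,-0.033,0],[-0.0071,-0.033,0],[-0.0071,-0.033,0],[-0.0071,-0.033,0],[-0.0071,-0.033,0],[-0.0071,-0.033,0],[-0.0071,-0.033,0]], "delta_rot": [[0,0,0],[0,0,0],[0,0,0],[0,0,0],[0,0,0],[0,0,0],[0,0,0],[0,0,0],[0,0,0],[0,0,0]]}}

```text
time_s: 25.87
tool_pos: [0.5103, 0.004, 0.1219]
eef_rot: [-0.137, 0.991, 0.0, -0.0]
contact_force: [-0.5, -0.1, 0.9]
finger_gap: 0.0297
gripper_force: 30.0
```

>>> {"op": "step_arm", "data": {"hand": [0,0,0,0,0,0,0,0,0,0,0,0], "offset": [[-0.0071,-0.033,0],[-0.0071,-0.033,0],[-0.0071,-0.033,0],[-0.0071,-0.033,0],[-0.0071,-0.033,0],[-0.0071,-0.033,0],[-0.0071,-0.033,0],[-0.0071,-0.033,0],[-0.0071,-0.033,0],[-0.0071,-0.033,0],[0,0,0],[0,0,0]], "delta_rot": [[0,0,0],[0,0,0],[0,0,0],[0,0,0],[0,0,0],[0,0,0],[0,0,0],[0,0,0],[0,0,0],[0,0,0],[0,0,0],[0,0,0]]}}

```text
time_s: 26.87
tool_pos: [0.6688, -0.2931, 0.1202]
eef_rot: [-0.137, 0.991, 0.001, -0.001]
contact_force: [-0.4, 0.5, -0.6]
finger_gap: 0.0296
gripper_force: 30.0
```

Run:
```python
from h import *
for i in range(2):
    s,p=shot(f"w17_{i}.png"); q=find(p,"board_red"); c=pad(p,"r",q,19)
    tool_delta(s,c[0],c[1],q[2]+np.pi/2)
```

```text
board_red [ 0.5796 -0.3197] yaw 15.9 IoU 0.971 score 0.88 px 322 135
pad r at 0.5787 -0.3199 mm 16.5 16.6 yaw 15.7 px [322. 129.]
shift tool mm [94.  -1.4  0.2] turn z -0.13 tool y now 105.74 tilt z [-0.0021  0.0011 -1.    ] pos [ 0.6688 -0.2931  0.1202] t 26.8667 j6 -2.31
board_red noneTraceback (most recent call last):
  File "<stdin>", line 3, in <module>
  File "h.py", line 60, in pad
    uv=proj(p,place(q,box(-.03,.03,-.03,.03,.018,.018))); m=np.zeros((480,640),np.uint8)
              ~~~~~^^^^^^^^^^^^^^^^^^^^^^^^^^^^^^^^^^^^
  File "h.py", line 22, in place
    c,s=np.cos(q[2]),np.sin(q[2]);pts=np.asarray(pts,float)
               ~^^^
TypeError: 'NoneType' object is not subscriptable
```

View pics/w17_1.png

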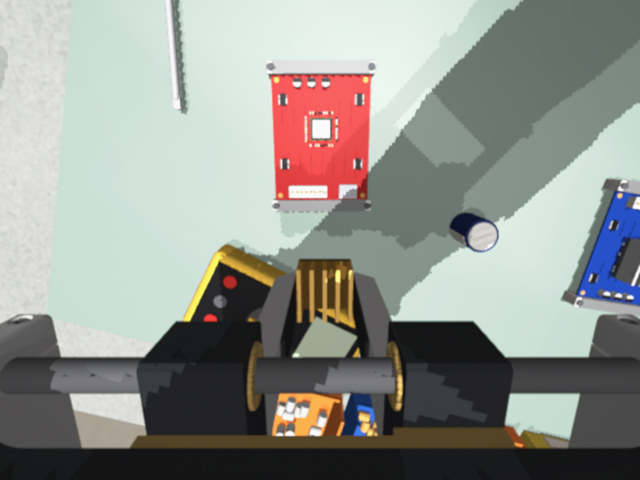

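The red pad is at (321,129) and the held gold sink at (325,290), both aligned. I'll take one settled re-measurement.

Run:
```python
from h import *
s,p=shot("w18.png"); c=pad(p,"r",np.array([.5796,-.3197,np.radians(15.9)]),19); find(p,"board_red")
M=R.from_quat(s["eef_rot"]).as_matrix()
tool_delta(s,*(np.array(c)+.0007*M[:2,0]),np.radians(105.8))
```

```text
pad r at 0.5789 -0.3202 mm 16.6 16.7 yaw 15.9 px [321. 128.]
board_red [ 0.5962 -0.3147] yaw -164.3 IoU 0.97 score 0.81 px 321 133
shift tool mm [95.5 -3.3 -0. ] turn z 0.2 tool y now 106.0 tilt z [ 1.e-04  1.e-04 -1.e+00] pos [ 0.6691 -0.2909  0.1224] t 27.0667 j6 -2.31
```

>>> {"op": "step_arm", "data": {"hand": [0,0,0,0,0,0,0,0,0,0,0,0], "offset": [[0.0255,-0.0033,0],[0.03,0,0],[0.025,0,0],[0.015,0,0],[0,0,0],[0,0,0.02],[0,0,0.028],[0,0,0.028],[0,0,0.02],[0,0,0.012],[0,0,0],[0,0,0]], "delta_rot": [[0,0,0],[0,0,0],[0,0,0],[0,0,0],[0,0,0.2],[0,0,0],[0,0,0],[0,0,0],[0,0,0],[0,0,0],[0,0,0],[0,0,0]]}}

```text
time_s: 28.17
tool_pos: [0.5789, -0.3212, 0.0144]
eef_rot: [-0.138, 0.99, -0.0, 0.0]
contact_force: [-0.8, -0.6, 0.4]
finger_gap: 0.0295
gripper_force: 30.0
```

Run:
```python
from h import *
s=robot.sense(); M=R.from_quat(s["eef_rot"]).as_matrix()
tool_delta(s,*(np.array([.5788,-.3201])+.0007*M[:2,0]),np.radians(105.8)); print(s["contact_force"])
```

```text
shift tool mm [ 0.5  1.1 -0. ] turn z 0.02 tool y now 105.82 tilt z [ 3.e-04 -2.e-04 -1.e+00] pos [ 0.5789 -0.3212  0.0144] t 28.1667 j6 -2.41
[-0.7773872  -0.56014583  0.44134468]
```

Lower 14.1 mm to z = 0.0003.

>>> {"op": "step_arm", "data": {"hand": [0,0,0,0,0,0,0,0,0], "offset": [[0.0005,0.0011,0.004],[0,0,0.004],[0,0,0.003],[0,0,0.0015],[0,0,0.0007],[0,0,0.0005],[0,0,0.0003],[0,0,0],[0,0,0]], "delta_rot": [[0,0,0],[0,0,0],[0,0,0],[0,0,0],[0,0,0],[0,0,0],[0,0,0],[0,0,0],[0,0,0]]}}

```text
time_s: 28.92
tool_pos: [0.5776, -0.3206, 0.0003]
eef_rot: [-0.137, 0.991, -0.0, 0.0]
contact_force: [-1.9, 1.9, 5.2]
finger_gap: 0.0297
gripper_force: 30.0
```

>>> {"op": "step_arm", "data": {"hand": [0.042,0.042,0.042,0.042,0.042,0.042,0.042,0.042,0.042,0.042,0.042,0.042], "offset": [[0,0,0],[0,0,0],[0,0,0],[0,0,0],[0,0,0],[0,0,-0.01],[0,0,-0.03],[0,0,-0.035],[0,0,-0.035],[0,0,-0.03],[0,0,0],[0,0,0]], "delta_rot": [[0,0,0],[0,0,0],[0,0,0],[0,0,0],[0,0,0],[0,0,0],[0,0,0],[0,0,0],[0,0,0],[0,0,0],[0,0,0],[0,0,0]]}}

```text
time_s: 29.92
tool_pos: [0.5781, -0.3209, 0.1423]
eef_rot: [-0.137, 0.991, -0.001, 0.001]
contact_force: [-0.8, -0.1, -0.7]
finger_gap: 0.0425
gripper_force: 0.0
```

Run:
```python
from h import *
for i in range(2):
    s,p=shot(f"w19_{i}.png"); check(p,"sink_gold")
print(s["tool_pos"],s["finger_gap"])
s,p=shot("s4.png","scene")
for t in SINK: check(p,t)
for t in("fan","transformer","capacitor","solder_reel"): print(t,[np.round(d["position"],3).tolist() for d in nets.spot_in(t,p)[:1]])
```

```text
placed sink_gold [ 0.578  -0.3198] yaw 14.0 IoU 0.84 px 326.0 230.0
placed sink_gold [ 0.5788 -0.3201] yaw -75.5 IoU 0.869 px 324.0 233.0
[ 0.57710395 -0.32027415  0.1390139 ] 0.04216831616240954
placed sink_black [0.5663 0.2869] yaw -19.9 IoU 0.914 px 478.0 199.0
placed sink_silver [0.6116 0.0056] yaw 5.9 IoU 0.919 px 374.0 272.0
placed sink_gold [ 0.5787 -0.3207] yaw 15.1 IoU 0.869 px 180.0 348.0
fan [[0.378, -0.29, 0.016]]
transformer [[0.468, -0.022, 0.025]]
capacitor [[0.635, -0.16, 0.035]]
solder_reel [[0.651, 0.147, 0.044]]
```

All three sinks are placed within about 1 mm and the other parts haven't moved. Handing in.

```bash
python3 -c "from workcell import robot; print(robot.close_job())"
```

```text
the job is handed in; nothing more can be done
None
```

All three heatsinks are on their chips, flat, with fins along the boards and about 1 mm from the pad centres by the cameras; they went on in the order asked, the other parts were not moved, and I handed the job in at about 30 s.

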